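# Sort mixed stock into the stall's display trays

## Task

Put the mixed pieces on the stall counter away by kind: the bangle, the two ring pots and the two hair sticks each belong in the display tray that already has a sample of that kind wired into it. Set each one down on the tray's lining rather than dropping it, with nothing stacked or leaning: bangle flat in the free half of its tray, pots upright, hair sticks lying parallel to the sample stick (heads either way). Leave the ring cone and the wax tin where they stand.

Things in the scene. Friction and masses are not known exactly. Their poses are not given: they have to be found in the camera images.
- tray_bangle: Bangle tray: fixed dark wood tray, grey lining 6 mm and rim 14 mm above the counter, 146 (x) by 196 mm (y) outside, 130 by 180 inside. Origin: centre of its underside; z up, y along the long side, x roughly away from the robot. A sample bangle like the loose one is wired down in its +y half, centre x 0, y +46 mm; a bangle centred at x 0, y -42 mm has 8 mm to spare both ways along y.
- tray_pot: Pot tray: fixed dark wood tray, grey lining 6 mm and rim 14 mm above the counter, 146 (x) by 196 mm (y) outside, 130 by 180 inside. Origin: centre of its underside; z up, y along the long side, x roughly away from the robot. A sample ring pot like the loose ones is wired down at its -y end, centre x 0, y -62 mm; good places for the two pots: x 0, y 0 and x 0, y +58 mm.
- tray_stick: Hair-stick tray: fixed dark wood tray, grey lining 6 mm and rim 14 mm above the counter, 146 (x) by 196 mm (y) outside, 130 by 180 inside. Origin: centre of its underside; z up, y along the long side, x roughly away from the robot. A sample hair stick like the loose ones is wired down along its far long side, lying along y at x +44 mm; good places for two more, along y: x +5 and x -33 mm, y 0.
- bangle_center (a point): The loose bangle: a plain pale-wood ring, 80 mm outside, 62 mm inside, wall 9 mm, 22 mm high, lying flat on the counter; it can be gripped across its wall with one finger inside it. Point: centre of the ring, half-way up (11 mm); z is its axis. About 35 g.
- pot_a_center (a point): One of two alike lidded ring pots of pale wood, standing upright: a straight cylinder 50 mm across, 34 mm high, with a dark line round it and a knob 14 mm across on top (lid and knob are fixed to it), 45 mm high in all. Point: on its axis, 17 mm above its underside; z up. About 50 g.
- pot_b_center (a point): The other ring pot, the same as pot_a; the point and axes likewise.
- stick_a_center (a point): One of two alike hair sticks of pale wood, lying flat: a round shaft 12 mm thick tapering to a point, with a flat round head 24 mm across and 12 mm thick. y runs along it to the head, whose end is 59 mm from the point; the tip is 67 mm the other way, the taper starts at 22 mm. Point: in the shaft, near its balance, 6 mm above its underside. About 18 g.
- stick_b_center (a point): The other hair stick, the same as stick_a; the point and axes likewise.
- ring_cone: Bystander: a turned-wood ring cone 95 mm high on a base 64 mm across, three rings on it, standing loose beyond the trays. Origin: centre of its underside.
- wax_tin: Bystander: a low round aluminium tin, 76 mm across and 26 mm high, standing loose to the robot's right. Origin: centre of its underside.
Things that resemble listed ones, but are neither listed nor needed, are in the scene too. Leave any blue or pink look-alike of the part that bears pot_a_center alone.

How it is judged:
At the end, for the whole second after the job is handed in: Bangle flat in the free half of its tray, pots upright (0.1 rad) in theirs, sticks flat in theirs, parallel to the sample within 15 degrees and within 35 mm of mid-length; each centre within 4 mm of its height when resting on the lining; all at rest and released (x of bangle_center in the frame of tray_bangle between -0.03 and 0.03 m and y of bangle_center in the frame of tray_bangle between -0.06 and -0.025 m and z of bangle_center in the frame of tray_bangle between 0.013 and 0.021 m and linear speed of each of bangle, pot_a, stick_a, pot_b, stick_b below 0.02 m/s and angular speed of each of bangle, pot_a, stick_a, pot_b, stick_b below 0.2 rad/s and contact force between the fingers and bangle below 0.05 N and (angle between bangle_center's own z axis and vertical below 0.1 rad or angle between bangle_center's own z axis and vertical above 3.04 rad) and x of pot_a_center in the frame of tray_pot between -0.045 and 0.045 m and y of pot_a_center in the frame of tray_pot between -0.07 and 0.07 m and z of pot_a_center in the frame of tray_pot between 0.019 and 0.027 m and angle between each of pot_a_center, pot_b_center's own z axis and vertical below 0.1 rad and contact force between the fingers and pot_a below 0.05 N and x of stick_a_center in the frame of tray_stick between -0.06 and 0.036 m and y of stick_a_center in the frame of tray_stick between -0.035 and 0.035 m and z of stick_a_center in the frame of tray_stick between 0.008 and 0.016 m and angle between stick_a_center's own y axis and vertical between 1.47 and 1.67 rad and angle between the y axis of each of stick_a_center, stick_b_center and the y axis of tray_stick, either way round below 0.26 rad and contact force between the fingers and stick_a below 0.05 N and x of pot_b_center in the frame of tray_pot between -0.045 and 0.045 m and y of pot_b_center in the frame of tray_pot between -0.07 and 0.07 m and z of pot_b_center in the frame of tray_pot between 0.019 and 0.027 m and contact force between the fingers and pot_b below 0.05 N and x of stick_b_center in the frame of tray_stick between -0.06 and 0.036 m and y of stick_b_center in the frame of tray_stick between -0.035 and 0.035 m and z of stick_b_center in the frame of tray_stick between 0.008 and 0.016 m and angle between stick_b_center's own y axis and vertical between 1.47 and 1.67 rad and contact force between the fingers and stick_b below 0.05 N); the robot touches nothing.
It fails at once if the ring cone is shifted by more than 2 cm or tipped (distance of ring_cone from where it was at the start of the episode above 0.02 m or angle between ring_cone's own z axis and vertical above 0.5 rad).
It fails at once if the wax tin is shifted by more than 2 cm or tipped (distance of wax_tin from where it was at the start of the episode above 0.02 m or angle between wax_tin's own z axis and vertical above 0.5 rad).
It fails at once if a piece is dropped or thrown (faster than 0.75 m/s, a fall of about 3 cm, while the fingers do not touch it) ((linear speed of bangle above 0.75 m/s and contact force between the fingers and bangle below 0.01 N) or (linear speed of pot_a above 0.75 m/s and contact force between the fingers and pot_a below 0.01 N) or (linear speed of pot_b above 0.75 m/s and contact force between the fingers and pot_b below 0.01 N) or (linear speed of stick_a above 0.75 m/s and contact force between the fingers and stick_a below 0.01 N) or (linear speed of stick_b above 0.75 m/s and contact force between the fingers and stick_b below 0.01 N)).
It also fails if it takes over 115 s, if anything falls off the work surface, if the arm or the gripper's body presses on something with over 40 N, if the wrist force passes 120 N, or if a joint passes its speed limit or range.

## Robot

A 6-joint arm with a two-finger parallel gripper is mounted at the origin on the work surface. World frame = base frame: x ahead of the robot, y to its left, z up, the work surface at z = 0. Lengths are in m, angles in rad, forces in N, time in s.
With the tool pointing down it reaches from about 0.3 to 0.825 m from the base axis. Payload 5.4 kg.
Tool frame: the origin (TCP) lies at the very end of the fingers, on their centre line; the grasp point (between the pads) lies 19 mm behind it; z points along the fingers, x is the direction in which the jaws open and shut, and the axes are right-handed (so a half turn about z gives the same grasp; the last joint's range is limited). The gripper opens to 92 mm and grips with 3 to 60 N. Pads are 20 mm wide; open, the fingers measure 128 mm over their backs; the gripper's body (75 mm by 189 mm) begins 69 mm behind the grasp point.
Start: joints at [-1.379, 0.158, 1.597, -0, 1.386, -0.21], TCP at [0.225, -0.529, 0.215] pointing down, gripper open.
Joint ranges: [-2.91, 2.91], [-0.94, 2.29], [0.18, 2.7], [-1.29, 4.43], [0.17, 2.64], [-3, 3]. Speed limits (rad/s): [2.57, 2.57, 3.14, 3.14, 3.14, 3.14].

## Interface

Orientations are given as a rotation vector (axis times angle).
In Python, from workcell import bot gives the robot as it stands. Calls block until the motion is done:
- bot.goto(position, orientation): joint-space move of the TCP to a pose.
- bot.line_to(position, rot=None, max_speed=0.15): straight line of the TCP; rot=None keeps the orientation; max_speed is the mean speed in m/s.
- bot.set_joints(angles): joint-space move.
- bot.set_gripper(opening, newtons=None): opening from 0.0 (shut) to 1.0 (fully open); newtons is the grip in N (None keeps the last); returns when the fingers have stopped.
- bot.hold(seconds).
- bot.inverse_kinematics(position, orientation): joint angles nearest the present ones, or None.
- bot.read_camera(name): name is "side" or "top" or "wrist"; returns a dict with "pixels" (384x512x3 uint8, blue, green, red), "fx", "fy", "cx", "cy" (pixels), "R" (3x3) and "t" (3): a world point X has camera coordinates R X + t. Camera axes: x right, y down, z forward; pixel columns grow to the right and rows downward; lengths in m; the calibration is good to about 2 mm. A picture is of the moment at which its call begins. There is no depth.
A pose or a line that the arm cannot do raises bot.MotionError and nothing moves.
- bot.job_done(): hands the job in, once; it reports no verdict.
Readings, each from a call of its own:
- bot.current_clock(): time.
- bot.current_joints(): joint angles.
- bot.current_joint_vel(): joint speeds.
- bot.current_effort(): joint torques, N m.
- bot.current_ee_pos(): TCP position.
- bot.current_tool_rot(): TCP orientation.
- bot.current_contact_force(): force on the tool from outside, world axes, zero at the start.
- bot.current_ft_torque(): the same for the moment, N m.
- bot.current_opening(): opening from 0.0 (shut) to 1.0 (fully open).
Only numpy, scipy, OpenCV 4.12 (cv2) and the standard library are available. Lean on these libraries where they do the work, as an engineer would, in place of code of your own. Each camera call takes 0.05 s, during which the arm holds its last target.

## Working session

There is one attempt and no reset: what is moved stays moved. The work goes in short steps, each a Python script; the robot and the scene stay as the last script left them, time stands still between calls to the robot, and variables do not carry over. Pictures are saved under pics/ and viewed, and the job is handed in when it is done.

```bash
mkdir -p pics; ls; cat > h.py <<'E'
import numpy as np, cv2
from workcell import bot
def snap(n,f):
    c=bot.read_camera(n); im=np.array(c["pixels"],dtype=np.uint8); cv2.imwrite(f"pics/{f}.png",im); np.savez(f"pics/{f}.npz",**{k:np.array(c[k]) for k in ["fx","fy","cx","cy","R","t"]}); return im
def load(f):
    return cv2.imread(f"pics/{f}.png"),np.load(f"pics/{f}.npz")
def ray(c,u,v,z):
    R=c["R"];C=-R.T@c["t"]; d=R.T@np.array([(u-c["cx"])/c["fx"],(v-c["cy"])/c["fy"],1.]); return C+d*(z-C[2])/d[2]
def proj(c,X):
    p=c["R"]@np.array(X,float)+c["t"]; return np.array([c["fx"]*p[0]/p[2]+c["cx"],c["fy"]*p[1]/p[2]+c["cy"]])
E
python3 - <<'E'
from h import *
for n in("side","top","wrist"):
    snap(n,n+"0"); _,c=load(n+"0"); print(n,c["fx"],c["R"].round(3).tolist(),(-c["R"].T@c["t"]).round(3))
print(bot.current_clock(),bot.current_tool_rot())
E
```

```text
pics
side 350.56026879852595 [[-0.926, -0.378, -0.014], [-0.194, 0.507, -0.84], [0.325, -0.775, -0.543]] [0.111 0.899 0.725]
top 366.58696027726586 [[0.029, -1.0, -0.011], [-0.998, -0.028, -0.063], [0.062, 0.013, -0.998]] [ 0.437 -0.063  1.055]
wrist 290.75057109898086 [[0.391, -0.92, -0.002], [-0.886, -0.377, 0.269], [-0.248, -0.103, -0.963]] [ 0.294 -0.499  0.384]
0.15 [-2.61918946e+00  1.73286337e+00  1.57213595e-03]
```

View pics/side0.png

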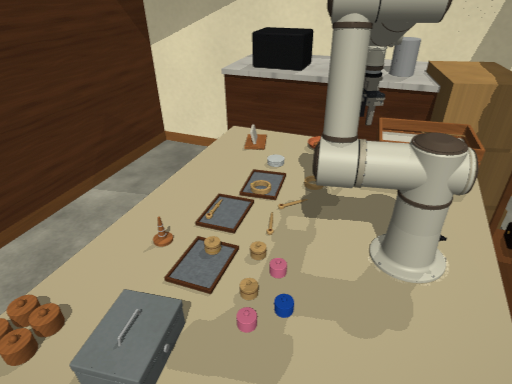

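View pics/top0.png

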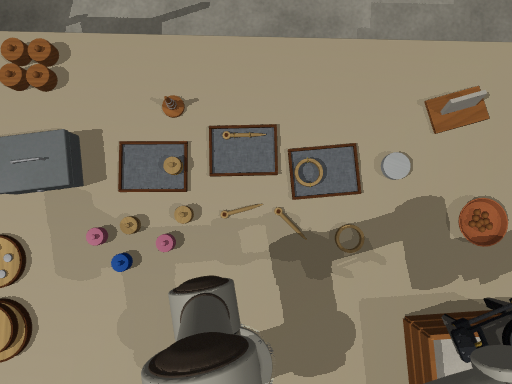

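View pics/wrist0.png

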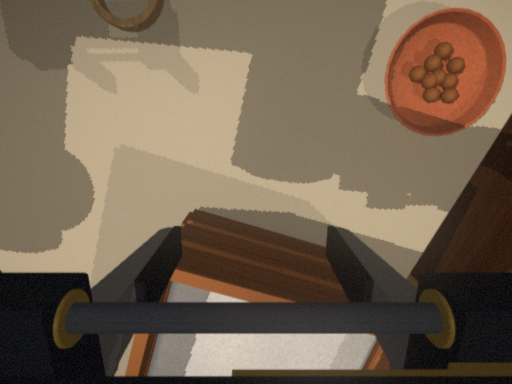

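The top view shows the trays left to right: pot (154,166), stick (243,150) and bangle (324,171). The loose pieces are the pots at (130,225) and (183,214), the sticks near (240,210) and (289,222), and the bangle at (348,237). The pink and blue pots, the cone (173,105) and the tin (396,166) stay put. Next I'll segment the image.

```bash
python3 - <<'E'
from h import *
im,c=load("top0")
cv2.imwrite("pics/crop.png",cv2.resize(im[110:260,90:390],None,fx=2.6,fy=2.6,interpolation=cv2.INTER_CUBIC))
hsv=cv2.cvtColor(im,cv2.COLOR_BGR2HSV)
for p in [(130,225),(183,214),(240,210),(224,214),(280,212),(337,237),(125,221),(210,230),(300,260),(321,171),(310,162),(150,150),(110,166),(119,166)]: print(p,hsv[p[1],p[0]],im[p[1],p[0]])
m=((hsv[...,1]>118)&(hsv[...,0]<30)&(hsv[...,0]>5)&(hsv[...,2]>50)).astype(np.uint8)*255
cv2.imwrite("pics/mask.png",cv2.resize(m[110:260,90:390],None,fx=2.6,fy=2.6))
E
```

```text
(130, 225) [ 18 133  96] [46 76 96]
(183, 214) [ 19 128 134] [ 67 110 134]
(240, 210) [ 19 124 144] [ 74 118 144]
(224, 214) [ 11 174  76] [24 43 76]
(280, 212) [ 18 129 130] [ 64 103 130]
(337, 237) [ 18 130 102] [ 50  81 102]
(125, 221) [ 19 121 160] [ 84 132 160]
(210, 230) [ 19  60 145] [111 133 145]
(300, 260) [20 67 91] [67 83 91]
(321, 171) [ 19 122 151] [ 79 124 151]
(310, 162) [18 91 81] [52 69 81]
(150, 150) [105  16  96] [96 93 90]
(110, 166) [ 20  60 157] [120 145 157]
(119, 166) [ 11 183  74] [21 41 74]
```

View pics/crop.png

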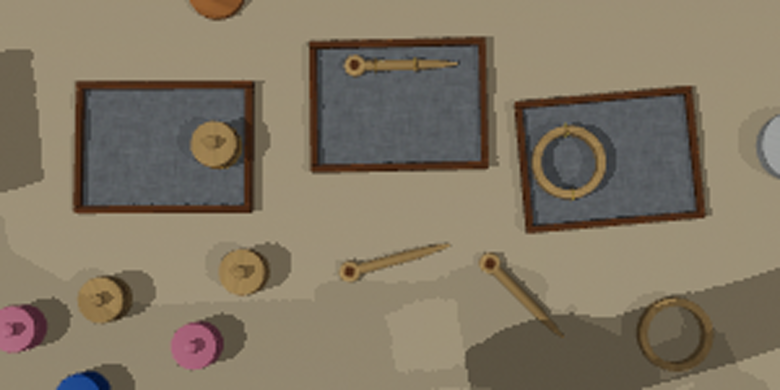

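View pics/mask.png

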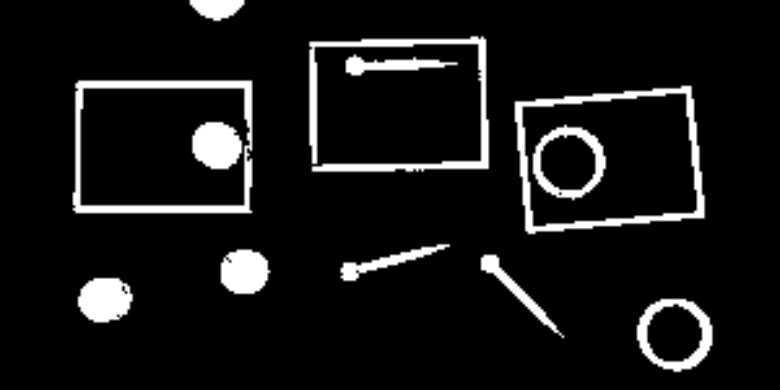

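```bash
cat > det.py <<'E'
from h import *
def detect(im,c,verbose=True):
    hsv=cv2.cvtColor(im,cv2.COLOR_BGR2HSV)
    m=((hsv[...,1]>112)&(hsv[...,0]<30)&(hsv[...,0]>5)&(hsv[...,2]>45)).astype(np.uint8)*255
    roi=np.zeros_like(m); roi[115:258,100:385]=255; m&=roi
    cs,_=cv2.findContours(m,cv2.RETR_EXTERNAL,cv2.CHAIN_APPROX_NONE)
    out=[]
    for k in cs:
        a=cv2.contourArea(k)
        if a<60: continue
        r=cv2.minAreaRect(k)
        if a>2500:
            ctr=ray(c,*r[0],.014)
            P=[ray(c,*p,.014)[:2] for p in cv2.boxPoints(r)]
            e=[P[1]-P[0],P[2]-P[1]]; L=[np.linalg.norm(v) for v in e]; v=e[int(np.argmax(L))]
            if v[1]<0: v=-v
            out.append(("tray",ctr,np.arctan2(-v[0],v[1]),L))   # yaw: rotation about z
        elif max(r[1])/min(r[1])>2.5:
            pts=np.array([ray(c,*p[0],.006)[:2] for p in k]); 
            blank=np.zeros_like(m); cv2.drawContours(blank,[k],-1,255,-1)
            ys,xs=np.nonzero(blank); q=np.array([ray(c,x,y,.006)[:2] for x,y in zip(xs,ys)])
            d=cv2.fitLine(q.astype(np.float32),cv2.DIST_HUBER,0,.001,.001).ravel(); u=d[:2];o=d[2:]
            s=(pts-o)@u; w=np.abs((pts-o)@np.array([-u[1],u[0]]))
            if s[np.argmax(w)]<0: u=-u; s=-s
            ctr=o+u*((s.max()-.059)+(s.min()+.067))/2
            out.append(("stick",ctr,np.arctan2(-u[0],u[1]),(s.max()-s.min(),)))
        else:
            (x,y),rad=cv2.minEnclosingCircle(k); E=cv2.fitEllipse(k)
            M=cv2.moments(k)
            out.append(("round",ray(c,*E[0],.022),ray(c,x,y,.022),(a,E[0],E[1])))
    if verbose:
        for o in out: print(o[0],*[np.round(np.array(v,float),4).tolist() if not(isinstance(v,tuple) and len(v)==3) else v for v in o[1:]])
    return out
if __name__=="__main__": detect(*load("top0"))
E
python3 det.py
```

```text
round [0.364, -0.3129, 0.022] [0.3629, -0.3125, 0.022] (603.5, (349.117919921875, 238.09857177734375), (26.980144500732422, 28.58820343017578))
round [0.3832, 0.3029, 0.022] [0.3829, 0.3029, 0.022] (258.5, (129.98748779296875, 224.74874877929688), (16.446182250976562, 20.176353454589844))
stick [0.4014, -0.1474] -0.7678 [0.1221]
round [0.4173, 0.153, 0.022] [0.4171, 0.1528, 0.022] (235.0, (183.5298614501953, 214.14381408691406), (16.762290954589844, 17.9768009185791))
stick [0.4342, -0.0048] 0.2925 [0.122]
tray [0.5513, -0.2412, 0.014] 0.1183 [0.1974, 0.1451]
tray [0.5521, 0.2494, 0.014] 0.0265 [0.1992, 0.1439]
tray [0.6054, -0.0077, 0.014] 0.0501 [0.1963, 0.1459]
```

```bash
cat > act.py <<'E'
from h import *
from scipy.spatial.transform import Rotation as Rn
def rv(phi):
    c,s=np.cos(phi),np.sin(phi); return Rn.from_matrix(np.array([[c,s,0],[s,-c,0],[0,0,-1.]])).as_rotvec()
def best(pos,phi):
    q0=np.array(bot.current_joints()); r=[]
    for k in(-2,-1,0,1,2):
        for_ =rv(phi+k*np.pi); q=bot.inverse_kinematics(pos,for_)
        if q is not None: r.append((np.abs(np.array(q)-q0).max()+ .3*abs(q[5]),for_))
    return min(r,key=lambda t:t[0])[1]
T={"bangle":(np.array([.5513,-.2412]),.1183),"pot":(np.array([.5521,.2494]),.0265),"stick":(np.array([.6054,-.0077]),.0501)}
def w(tray,x,y):
    o,a=T[tray]; return o+np.array([np.cos(a)*x-np.sin(a)*y,np.sin(a)*x+np.cos(a)*y])
mm=lambda x:x/.092
def pick(xy,phi,z,open_mm,N,hover=.13,lift=.13):
    r=best([*xy,hover],phi); bot.set_gripper(mm(open_mm*1e-3)); bot.goto([*xy,hover],r)
    bot.line_to([*xy,z],max_speed=.12); bot.set_gripper(0,N); print("grip mm",bot.current_opening()*92)
    bot.line_to([*xy,lift],max_speed=.12); print("lifted mm",bot.current_opening()*92,bot.current_clock())
def place(xy,phi,z,open_mm,hover=.13):
    r=best([*xy,hover],phi); bot.goto([*xy,hover],r)
    bot.line_to([*xy,z+.02],max_speed=.12); bot.line_to([*xy,z],max_speed=.04)
    print("f",np.round(bot.current_contact_force(),1),bot.current_opening()*92)
    bot.set_gripper(mm(open_mm*1e-3)); bot.line_to([*xy,hover],max_speed=.12); print("t",bot.current_clock())
E
python3 - <<'E'
from act import *
a=T["bangle"][1]; c=np.array([.3635,-.3127]); off=.0355*np.array([np.cos(a),np.sin(a)])
print(T["bangle"][0],w("bangle",.01,-.042))
pick(c-off,a,.004,36,12)
snap("wrist","w1"); snap("top","t1"); snap("side","s1")
E
```

```text
[ 0.5513 -0.2412] [ 0.56618713 -0.28172621]
grip mm 10.48925965980997
lifted mm 10.070641725428025 4.9667
```

View pics/w1.png

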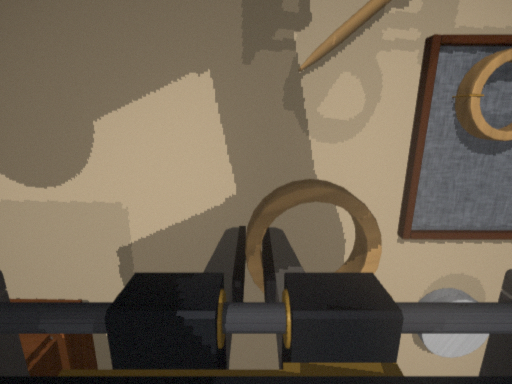

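View pics/t1.png

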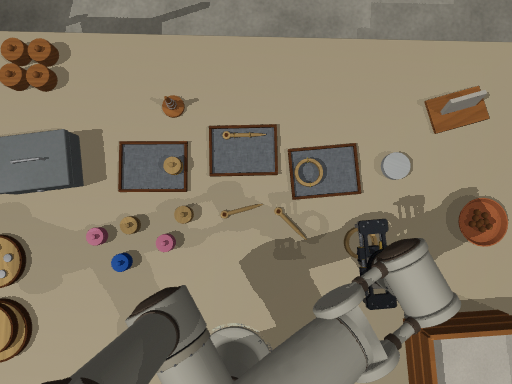

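The ring is held cleanly, with its centre near (315,243) in the wrist picture. I'll check the lateral offset numerically, then place it.

```bash
python3 - <<'E'
from act import *
im,c=load("w1"); hsv=cv2.cvtColor(im,cv2.COLOR_BGR2HSV)
m=((hsv[...,1]>112)&(hsv[...,0]<30)&(hsv[...,0]>8)&(hsv[...,2]>45)).astype(np.uint8)*255
m[:160]=0; m[270:]=0; m[:,400:]=0; m[:,:270]=0
k=max(cv2.findContours(m,0,1)[0],key=cv2.contourArea); 
# outer top edge points
pts=np.array([ray(c,*p[0],.148)[:2] for p in k]); h=cv2.convexHull(pts.astype(np.float32))[:,0]
cc,r=cv2.minEnclosingCircle(pts.astype(np.float32)); print("ring",cc,r)
a=T["bangle"][1]; tcp=np.array(bot.current_ee_pos())[:2]; d=np.array(cc)-tcp
print("tool-frame off",d@[np.cos(a),np.sin(a)],d@[-np.sin(a),np.cos(a)])
g=w("bangle",.010,-.042)-.0355*np.array([np.cos(a),np.sin(a)])
place(g,a,.0105,20)
snap("wrist","w2")
# next: stick a
pick([.4342,-.0048],.2925,.002,40,10)
snap("wrist","w3")
E
```

```text
ring (0.365414559841156, -0.2983253002166748) 0.0381612665951252
tool-frame off 0.03932466694517576 0.01351890347755015
f [-1.1 -0.3  0.1] 10.566666523317714
t 9.0833
grip mm 11.205757357867917
lifted mm 12.28892914036868 13.725
```

View pics/w2.png

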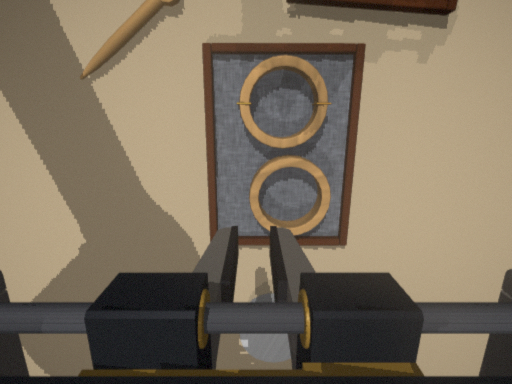

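View pics/w3.png

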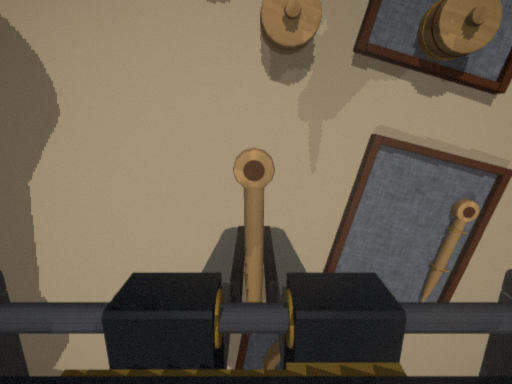

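The bangle is in the free half, at (290,196). The stick is gripped straight, with its head at (254,168). Next I'll place this stick and pick the second one.

```bash
python3 - <<'E'
from act import *
a=T["stick"][1]
place(w("stick",.006,0),a,.0085,17)
snap("wrist","w4")
pick([.4014,-.1474],-.7678,.002,40,10)
snap("wrist","w5"); snap("top","t5")
E
```

```text
f [ 0.6 -0.7  0.1] 11.71165074271726
t 17.6167
grip mm 12.255347364338316
lifted mm 12.004957320680797 22.1417
```

View pics/w4.png

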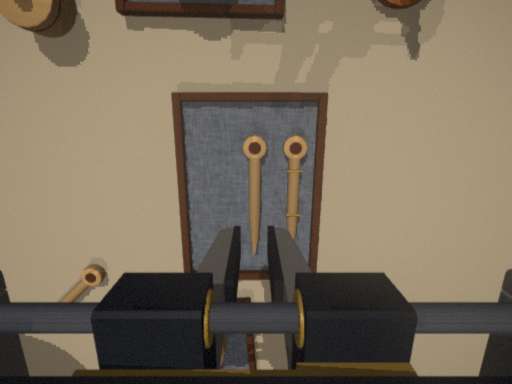

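View pics/w5.png

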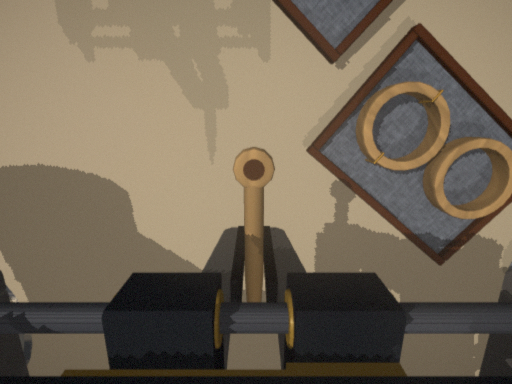

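View pics/t5.png

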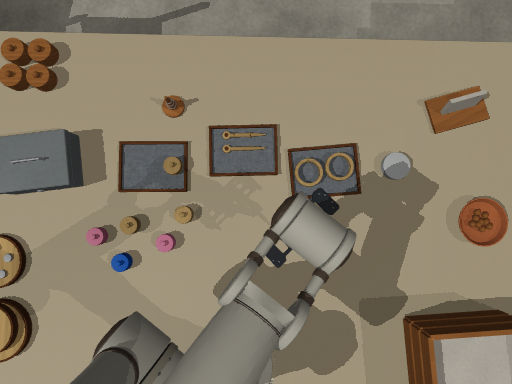

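The first stick lies parallel beside the sample ((222–265,148) in the top view). The bangle is in place at (340,166), and the second stick is held straight. I'll place it and then handle both pots.

```bash
python3 - <<'E'
from act import *
a=T["stick"][1]
place(w("stick",-.032,0),a,.0085,17)
snap("wrist","w6")
b=T["pot"][1]
pick([.3830,.3029],b,.006,72,15)
snap("wrist","w7")
place(w("pot",0,.056),b,.0125,62)
snap("wrist","w8")
E
```

```text
f [-0.2  0.1 -0.9] 11.65734611669745
t 26.2333
grip mm 49.50450495253636
lifted mm 49.89420681814985 31.3917
f [-0.6  0.4  0.7] 49.408871326090136
t 35.2833
```

View pics/w6.png

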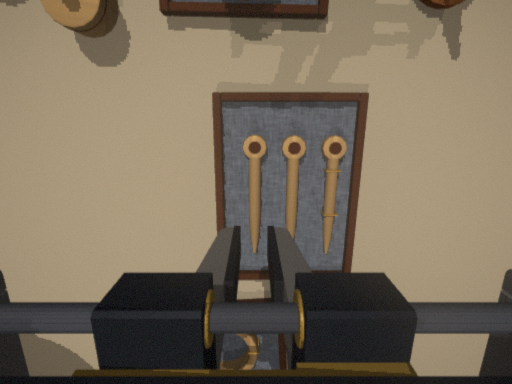

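View pics/w7.png

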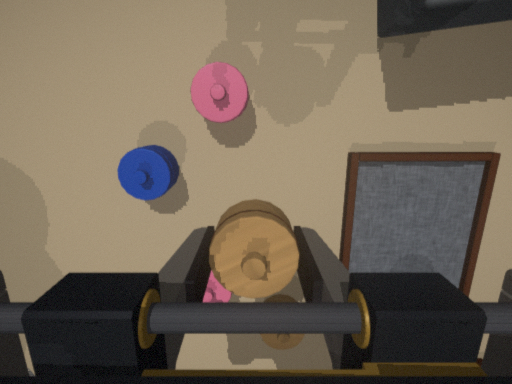

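View pics/w8.png

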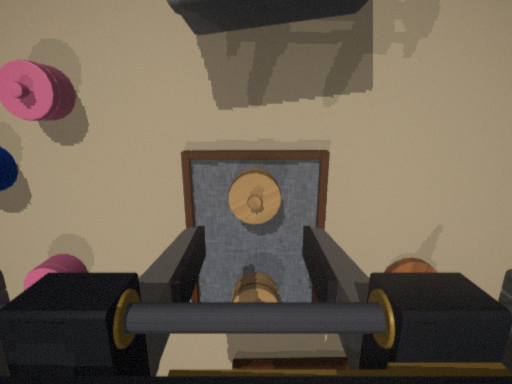

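Three sticks lie parallel in their tray and the first pot stands at (255,197) in the wrist view. Before the last pot I'll check it from above.

```bash
python3 - <<'E'
from act import *
pick([.4172,.1529],T["pot"][1],.006,72,15)
snap("wrist","w9"); im=snap("top","t9"); _,c=load("t9")
cv2.imwrite("pics/t9c.png",cv2.resize(im[110:260,90:390],None,fx=2.6,fy=2.6,interpolation=cv2.INTER_CUBIC))
o,a=T["pot"]; print([proj(c,[*w("pot",0,y),.04]).round(1) for y in(-.062,0,.058)])
E
```

```text
grip mm 49.6630356580465
lifted mm 49.76968251697614 39.3417
[array([171.9, 164.9]), array([149.8, 164.9]), array([129.1, 164.9])]
```

View pics/t9c.png

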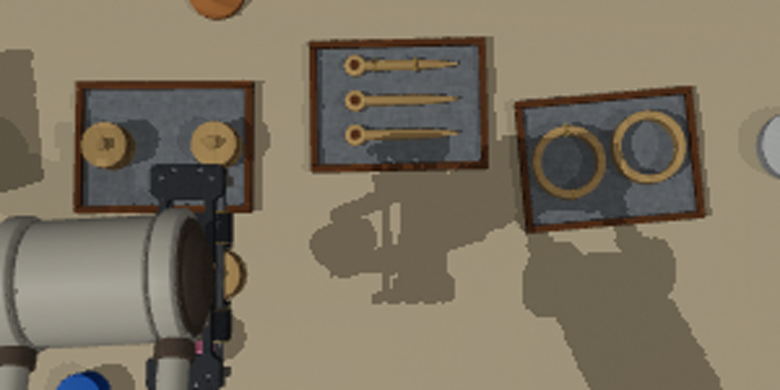

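View pics/w9.png

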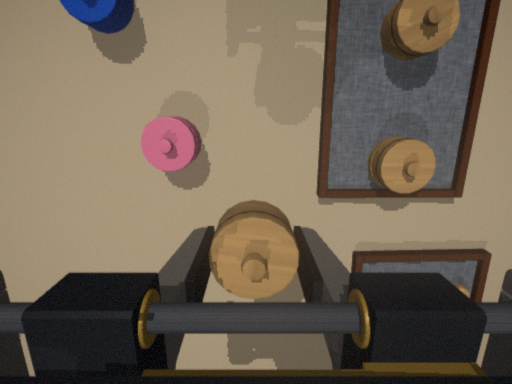

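The sample at (172,165) matches the predicted pixel, and the placed pot at (130,166) is at y≈+0.055. Now the last pot.

```bash
python3 - <<'E'
from act import *
b=T["pot"][1]
place(w("pot",0,-.003),b,.0125,62,hover=.15)
bot.goto([.36,-.35,.25],best([.36,-.35,.25],0)); bot.hold(.5)
im=snap("top","tA"); snap("side","sA")
from det import detect
cv2.imwrite("pics/tAc.png",cv2.resize(im[110:260,90:390],None,fx=2.6,fy=2.6,interpolation=cv2.INTER_CUBIC))
_,c=load("tA"); hsv=cv2.cvtColor(im,cv2.COLOR_BGR2HSV)
m=((hsv[...,1]>100)&(hsv[...,0]<30)&(hsv[...,0]>5)&(hsv[...,2]>45)).astype(np.uint8)
n,l,s,ct=cv2.connectedComponentsWithStats(m[115:200,100:385])
for i in range(1,n):
    if s[i,4]>60:
        x,y,ww,hh,A=s[i]; u,v=x+ww/2-.5+100,y+hh/2-.5+115
        for t,h in(("pot",.036),("stick",.012),("bangle",.022)):
            o,a=T[t]; d=ray(c,u,v,h)[:2]-o; p=np.array([[np.cos(a),np.sin(a)],[-np.sin(a),np.cos(a)]])@d
            if abs(p[0])<.08 and abs(p[1])<.1: print(t,(u,v),A,(p*1000).round(1))
print(bot.current_clock())
E
```

```text
f [-0.9 -0.7  0.6] 49.895636212790485
t 43.6
stick (np.float64(243.0), np.float64(149.5)) 613 [ 1.6 -0.7]
stick (np.float64(244.0), np.float64(134.5)) 171 [45.  -4.4]
pot (np.float64(152.5), np.float64(166.0)) 1252 [-2.6 -6.5]
bangle (np.float64(324.0), np.float64(171.0)) 630 [-0.8  1.6]
stick (np.float64(244.0), np.float64(148.5)) 161 [ 4.4 -3.6]
bangle (np.float64(339.0), np.float64(166.5)) 285 [  8.  -41.8]
pot (np.float64(173.0), np.float64(165.5)) 277 [ -1.2 -64.1]
stick (np.float64(244.0), np.float64(161.5)) 163 [-33.1  -2.9]
bangle (np.float64(308.5), np.float64(172.0)) 268 [ 0.3 45.5]
46.4667
```

View pics/tAc.png

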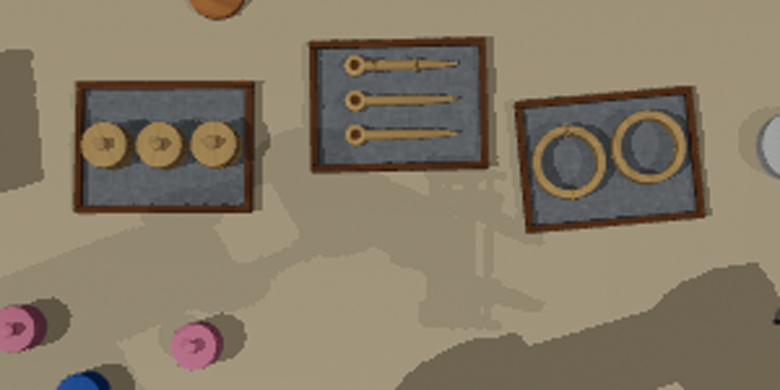

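View pics/sA.png

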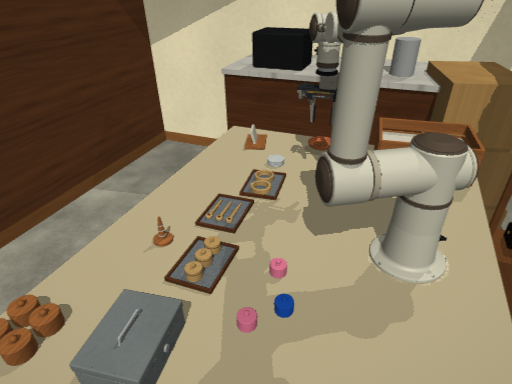

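```bash
python3 -c "
from h import *
bot.job_done()"
```

```text
the job is handed in; nothing more can be done
```

I put all five pieces away in their matching trays and handed the job in shortly after 46 s on the robot's clock. The hand-in gives no verdict, so what follows is from my own last pictures.

| Piece | Measured position in its tray (mm) | Allowed range (mm) |
|---|---|---|
| Bangle | x +8, y -42 | x ±30, y -60 to -25 |
| First stick | x +4, outline mid-length y -4 | x -60 to +36, y ±35 |
| Second stick | x -33, outline mid-length y -3 | x -60 to +36, y ±35 |
| First pot | y about +55, x close to 0 | x ±45, y ±70 |
| Second pot | y about -3, x close to 0 | x ±45, y ±70 |

- **Lie of the pieces:** Both sticks look parallel to the sample, and the pots look upright with nothing leaning. I did not measure tilt or resting height.
- **Left alone:** The cone, tin and pink and blue pots look unmoved. The gripper was clear of everything at the end.
- **Pots less certain:** In the last top picture the pots were not all separate from the tray rim in the colour mask. I read both pots' positions by eye, the first in an earlier top picture.
- **A check that disagreed:** While the bangle was held, the wrist camera put it 13 mm sideways from where I expected. I trusted the top camera, and the final top picture shows the bangle where I aimed it.

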